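# Latch the gem box in the jeweller's workshop

### The arm

A 7-joint arm with a two-finger parallel gripper is mounted at the origin on the work surface. World frame = base frame: x ahead of the robot, y to its left, z up, the work surface at z = 0. Lengths are in m, angles in rad, forces in N, time in s.
With the tool pointing down it reaches from about 0.425 to 0.875 m from the base axis. Payload 4.7 kg.
Tool frame: the origin (TCP) lies at the very end of the fingers, on their centre line; the grasp point (between the pads) lies env.grip_point_offset behind it (env.grip_point_offset is the distance from the TCP to the grasp point, in m); z points along the fingers, y is the line along which they close (so a half turn about z gives the same grasp; the last joint's range is limited). The gripper opens to 87 mm and grips with 3 to 60 N. Pads are 19 mm wide; open, the fingers measure 117 mm over their backs; the gripper's body (75 mm by 190 mm) begins 51 mm behind the grasp point.
Start: joints at [1.305, 0.321, -0.07, 1.45, 0.023, 1.371, -0.057], TCP at [0.179, -0.625, 0.223] pointing down, gripper open.
Joint ranges: [-2.86, 2.86], [-0.3, 2.09], [-1.38, 1.24], [0.06, 2.45], [-1.56, 4.7], [0.09, 2.05], [-2.69, 2.69]. Speed limits (rad/s): [2.57, 2.57, 3.14, 3.14, 3.14, 3.14, 3.14].

### API

Orientations are given as [roll, pitch, yaw] about the fixed x, y, z axes, in that order (R = Rz(yaw) Ry(pitch) Rx(roll)).
In Python, from cell import env gives the robot as it stands. Calls block until the motion is done:
- env.move_to(position, orientation): joint-space move of the TCP to a pose.
- env.move_straight(position, max_speed=0.15, frame=None, f_stop=None): straight line of the TCP; frame=None keeps the orientation; max_speed is the mean speed in m/s. With f_stop (N) it stops when the force on the tool has changed by that much, and returns True; else False.
- env.movej(angles): joint-space move.
- env.move_gripper(opening, force=None): finger opening in m; force is the grip in N (None keeps the last); returns when the fingers have stopped.
- env.dwell(seconds).
- env.ik(position, orientation): joint angles nearest the present ones, or None.
- env.get_image(name): name is "side" or "top"; returns the picture (384x512x3 uint8, blue, green, red); there is no depth.
- env.camera_params(name): a dict with "fx", "fy", "cx", "cy" (pixels), "dist_coeffs" ([k1, k2, p1, p2, k3] as OpenCV has them; the pictures are not rectified), "R" (3x3) and "t" (3): a world point X has camera coordinates R X + t. Camera axes: x right, y down, z forward; pixel columns grow to the right and rows downward; lengths in m; the calibration is good to about 2 mm. A picture is of the moment at which its call begins. camera_params takes no time and is no camera call.
A pose or a line that the arm cannot do raises env.IKError and nothing moves.
- env.job_done(): hands the job in; it is judged then, once.
Readings, each from a call of its own:
- env.get_time_s(): time.
- env.get_joint_pos(): joint angles.
- env.get_joint_velocities(): joint speeds.
- env.get_tau(): joint torques, N m.
- env.get_ee_pos(): TCP position.
- env.get_orientation(): TCP orientation.
- env.get_force(): force on the tool from outside, world axes, zero at the start.
- env.get_moment(): the same for the moment, N m.
- env.get_gripper_width(): finger opening in m.
- env.get_finger_force(): force on a finger pad.
Only numpy, scipy, OpenCV 4.12 (cv2) and the standard library are available. Lean on these libraries where they do the work, as an engineer would, in place of code of your own. Each camera call takes 0.05 s, during which the arm holds its last target. There are 200 camera calls.

### The job

Latch the red-lidded gem box: take the brass latch plate by its black knob, tip it with the knob end up so that its long eye slips over the stud's wide T-shaped head, then lower it level and leave it lying flat on the lid around the stud, where the head keeps it from lifting off. Leave the silver-coloured latch plate where it lies.

Things in the scene. Friction and masses are not known exactly. Their poses are not given: they have to be found in the camera images.
- stud (a point): Foot of the steel stud, on the flat red lid (45 mm above the bench) of the fixed box; z up. Post 10 mm in diameter; on it a bar head 70 mm long (x, 35 each way), 16 wide (y), 8 thick, its underside 28 mm and top 36 mm above this point. Lid: x -62 to +132 mm, y -57 to +57 mm; +x points roughly away from the robot.
- brass_latch_knob (a point): Centre of the black upright knob (20 x 20 mm, the grip) on the loose brass plate (about 180 g). Plate underside 30 mm below this point, plate 5 mm thick, knob top 25 mm above. x runs along the plate from eye to knob, z up when flat. Knob is 95 mm along x from the eye's centre; the 36 mm wide tail ends 13 mm past it. Starts flat on the bench, knob end roughly away from the robot.
- brass_latch_eye (a point): Centre of the brass plate's oblong eye, mid-thickness, same axes. Opening 60 (x) x 36 mm (y), frame 12 mm wide. The head is longer than the eye: a level plate cannot pass. Knob end tipped up some 35 degrees, the eye's low (-x) end goes below the head's -x end and on towards the post, until 5 to 25 mm from the stud's axis; then the knob end comes down.
- steel_latch_knob (a point): Centre of the pale wooden knob of the other, silver-coloured plate: same outside sizes and axes, but its eye is only 26 x 26 mm and does not fit this stud; to be left alone. The two plates lie one on either side of the box; which is on which side varies.
There are look-alikes about, which are no part of the job. What is meant by the part that bears stud is not pink, and is the smaller of those in its own colour.

How it is judged:
At the end, for the whole second after the job is handed in: The brass plate lies still and level (within 7 degrees) on the red lid (its mid-thickness less than 9 mm above it), the stud's post inside its eye (eye's centre within 31 mm of the stud's axis, seen from above), let go; the silver-coloured plate has not moved over 40 mm (horizontal distance between brass_latch_eye and stud below 0.031 m and z of brass_latch_eye in the frame of stud between -0.002 and 0.009 m and angle between brass_latch_eye's own z axis and vertical below 0.12 rad and linear speed of brass_latch below 0.02 m/s); the robot touches nothing.
It fails at once if the silver-coloured latch plate is moved by more than 40 mm (distance of steel_latch_knob from where it was at the start of the episode above 0.04 m).
It also fails if it takes over 42 s, if anything falls off the work surface, if the arm or the gripper's body presses on something with over 40 N, if the wrist force passes 120 N, or if a joint passes its speed limit or range.

## Working session

There is one attempt and no reset: what is moved stays moved. The work goes in short steps, each a Python script; the robot and the scene stay as the last script left them, time stands still between calls to the robot, and variables do not carry over. Pictures are saved under pics/ and viewed, at most 10 in all, crops included, and the job is handed in when it is done.

```bash
ls; mkdir -p pics; python3 - <<'E'
from cell import env
import cv2,numpy as np
for n in("top","side"):
    im=env.get_image(n);cv2.imwrite(f"pics/{n}0.png",im)
    p=env.camera_params(n);R=np.array(p["R"]);print(n,p["fx"],p["dist_coeffs"],-R.T@np.array(p["t"]),R.round(2).tolist())
print(env.grip_point_offset,env.get_time_s(),env.get_orientation())
E
```

```text
pics
top 489.5419321744962 [-0.08646982  0.          0.          0.          0.        ] [ 0.23878062 -0.01423373  1.48150238] [[-0.01, -1.0, 0.0], [-1.0, 0.01, -0.08], [0.08, -0.0, -1.0]]
side 391.4322656984034 [-0.11684936  0.          0.          0.          0.        ] [0.07930301 0.72601649 0.81090355] [[-0.92, -0.39, 0.02], [-0.28, 0.64, -0.72], [0.26, -0.67, -0.7]]
0.0187 0.1 [-3.13987393e+00  1.06418849e-04  2.79819616e-01]
```

View pics/top0.png

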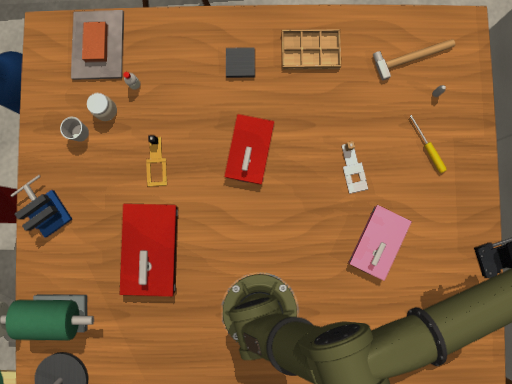

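View pics/side0.png

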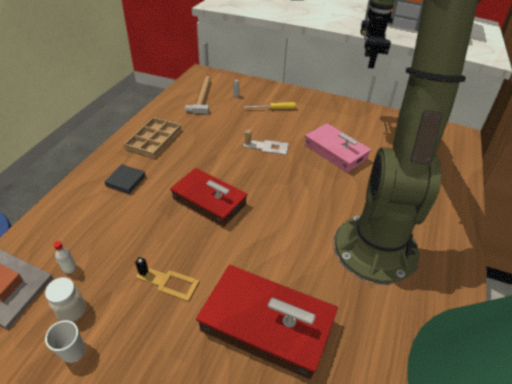

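Candidates in the top view:
- **Stud box:** small red (250,150), large red (149,250) and pink (380,243). I choose the smaller red one, with its bar at (247,158).
- **Plate:** brass with black knob (154,140) and eye (157,174), or silver (355,170). I choose the brass one.

Next I measure these and check the choice in a crop.

```bash
cat > h.py <<'E'
from cell import env
import cv2,numpy as np
def ray(n,uv):
    p=env.camera_params(n);K=np.array([[p["fx"],0,p["cx"]],[0,p["fy"],p["cy"]],[0,0,1.]])
    q=cv2.undistortPoints(np.array(uv,float).reshape(-1,1,2),K,np.array(p["dist_coeffs"])).reshape(-1,2)
    R=np.array(p["R"]);d=np.c_[q,np.ones(len(q))]@R
    return -R.T@np.array(p["t"]),d
def plane(n,uv,z):
    c,d=ray(n,uv);return (c+d*((z-c[2])/d[:,2:]))
def tri(a,b):
    c1,d1=ray("top",a);c2,d2=ray("side",b);d1=d1[0];d2=d2[0]
    s=np.linalg.lstsq(np.c_[d1,-d2],c2-c1,rcond=None)[0]
    x,y=c1+s[0]*d1,c2+s[1]*d2;return (x+y)/2,np.linalg.norm(x-y)
def proj(n,X):
    p=env.camera_params(n);K=np.array([[p["fx"],0,p["cx"]],[0,p["fy"],p["cy"]],[0,0,1.]])
    return cv2.projectPoints(np.array(X,float).reshape(-1,1,3),cv2.Rodrigues(np.array(p["R"]))[0],np.array(p["t"]),K,np.array(p["dist_coeffs"]))[0].reshape(-1,2)
def mask(im,kind,box):
    h=cv2.cvtColor(im,cv2.COLOR_BGR2HSV);H,S,V=[h[...,i].astype(int) for i in range(3)]
    m={"red":((H<6)|(H>174))&(S>180)&(V>120),"brass":(H>18)&(H<32)&(S>150)&(V>150),
       "black":(V<60),"grey":(S<60)&(V>110)}[kind].astype(np.uint8)*255
    k=np.zeros_like(m);x0,y0,x1,y1=box;k[y0:y1,x0:x1]=255
    return m&k
def blobs(m,mode=cv2.RETR_CCOMP,amin=15):
    cs,hi=cv2.findContours(m,mode,cv2.CHAIN_APPROX_NONE)
    out=[]
    for c,hh in zip(cs,hi[0] if hi is not None else []):
        a=cv2.contourArea(c)
        if a<amin: continue
        M=cv2.moments(c);out.append((a,hh[3]>=0,(M["m10"]/M["m00"],M["m01"]/M["m00"]),cv2.minAreaRect(c)))
    return sorted(out,key=lambda o:-o[0])
E
python3 - <<'E'
from h import *
T=cv2.imread("pics/top0.png");S=cv2.imread("pics/side0.png")
for n,im,specs in(("top",T,[("red",(215,105,285,195)),("grey",(215,105,285,195)),("brass",(135,125,180,195)),("black",(140,125,170,155))]),
  ("side",S,[("red",(165,165,250,225)),("grey",(190,170,245,215)),("brass",(130,255,205,305)),("black",(130,250,155,285))])):
    for k,b in specs:
        print(n,k)
        for o in blobs(mask(im,k,b))[:3]:
            pts=cv2.boxPoints(o[3]);z={"red":.045,"grey":.081,"brass":.005,"black":.055}[k]
            print("  ",round(o[0]),o[1],np.round(o[2],1),"ctr",plane(n,[o[2]],z)[0].round(4),"rect ctr",plane(n,[o[3][0]],z)[0].round(4),"corners",plane(n,pts,z)[:,:2].round(3).tolist())
a=cv2.resize(T[105:200,135:290],None,fx=5,fy=5,interpolation=cv2.INTER_CUBIC);cv2.imwrite("pics/crop1.png",a)
E
```

```text
top red
   2310 False [249.  148.8] ctr [0.4802 0.0243 0.045 ] rect ctr [0.4806 0.0242 0.045 ] corners [[0.399, 0.099], [0.587, 0.06], [0.563, -0.051], [0.376, -0.011]]
   224 True [246.  160.5] ctr [0.4453 0.0336 0.045 ] rect ctr [0.4429 0.0332 0.045 ] corners [[0.399, 0.057], [0.494, 0.036], [0.487, 0.009], [0.393, 0.03]]
top grey
   86 False [246.5 158.3] ctr [0.4462 0.031  0.081 ] rect ctr [0.4468 0.0304 0.081 ] corners [[0.416, 0.045], [0.481, 0.031], [0.477, 0.016], [0.413, 0.03]]
top brass
   572 False [156.2 168.2] ctr [0.4311 0.309  0.005 ] rect ctr [0.4532 0.3083 0.005 ] corners [[0.528, 0.338], [0.527, 0.28], [0.379, 0.279], [0.38, 0.337]]
   277 True [156.2 171.4] ctr [0.4213 0.3092 0.005 ] rect ctr [0.421  0.3097 0.005 ] corners [[0.389, 0.331], [0.454, 0.331], [0.453, 0.288], [0.389, 0.288]]
top black
   35 False [153.9 140.2] ctr [0.5082 0.3058 0.055 ] rect ctr [0.5103 0.3083 0.055 ] corners [[0.521, 0.32], [0.521, 0.296], [0.5, 0.296], [0.5, 0.32]]
side red
   1782 False [208.9 191.9] ctr [0.478 0.032 0.045] rect ctr [0.4804 0.0324 0.045 ] corners [[0.582, 0.071], [0.608, -0.055], [0.379, -0.006], [0.372, 0.107]]
   336 True [218.7 190.3] ctr [0.4558 0.0146 0.045 ] rect ctr [0.4528 0.0189 0.045 ] corners [[0.503, 0.04], [0.512, -0.026], [0.403, -0.003], [0.398, 0.06]]
side grey
   79 False [217.5 186.9] ctr [0.447  0.0373 0.081 ] rect ctr [0.4473 0.0385 0.081 ] corners [[0.479, 0.042], [0.482, 0.022], [0.416, 0.035], [0.414, 0.055]]
side brass
   332 False [170.5 282.3] ctr [0.4413 0.3135 0.005 ] rect ctr [0.4411 0.3137 0.005 ] corners [[0.497, 0.346], [0.514, 0.287], [0.384, 0.282], [0.373, 0.339]]
side black
   104 False [142.  267.4] ctr [0.501  0.3311 0.055 ] rect ctr [0.5008 0.3308 0.055 ] corners [[0.526, 0.323], [0.511, 0.307], [0.477, 0.338], [0.491, 0.354]]
```

View pics/crop1.png

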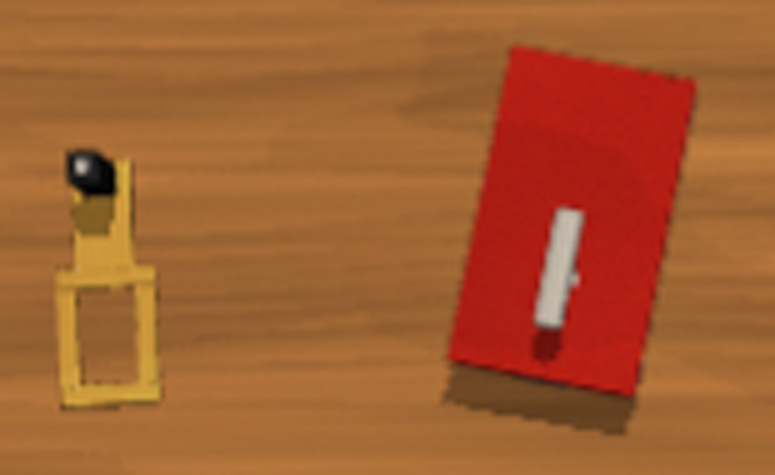

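The crop shows the lid (it measures 192 x 112 mm, as specified), the bar at about (247,158) in the full image, and the brass plate with its black knob and oblong eye. The choice holds. I'll check IK for the whole plan and then grasp.

```bash
cat > plan.py <<'E'
from h import *
G=env.grip_point_offset
stud=np.array([.4467,.0320,.045]);syaw=-.208
knob=np.array([.5155,.3130,.030]);kyaw=.04
def pose(k,th,yaw,up=0):
    """TCP pose that puts the gripped knob point k at tilt th (knob end up)"""
    d=np.array([np.sin(th)*np.cos(yaw),np.sin(th)*np.sin(yaw),-np.cos(th)])
    return list(k+d*(G-up)),[np.pi,-th,yaw]
def sk(xl,zl,th,yl=0):
    """knob centre (world) with the eye's low inner edge at xl,zl (stud frame)"""
    x=xl+.125*np.cos(th)-.0275*np.sin(th);z=zl+.125*np.sin(th)+.0275*np.cos(th)
    c,s=np.cos(syaw),np.sin(syaw)
    return stud+[c*x-s*yl,s*x+c*yl,z]
UP=.002  # grip height above knob centre
T=np.radians(36)
E
python3 - <<'E'
from plan import *
W=[pose(knob+[0,0,.12],0,kyaw,UP),pose(knob,0,kyaw,UP)]
for xl,zl,t in((-.046,.08,T),(-.046,.016,T),(-.015,.016,T),(-.015,.01,T/2),(-.015,.0045,0),(-.015,.1,0)): W.append(pose(sk(xl,zl,t),t,syaw,UP))
for w in W: 
    q=env.ik(*w);print(np.round(w[0],3),None if q is None else np.round(q,2))
if all(env.ik(*w) is not None for w in W):
    env.move_gripper(.06,30)
    env.move_to(*W[0]); print(env.get_time_s())
    im=env.get_image("top");cv2.imwrite("pics/top1.png",im);s=env.get_image("side");cv2.imwrite("pics/side1.png",s)
    p=proj("side",[knob])[0].astype(int);c=s[p[1]-60:p[1]+60,max(p[0]-80,0):p[0]+80]
    cv2.imwrite("pics/crop2.png",cv2.resize(c,None,fx=5,fy=5,interpolation=cv2.INTER_CUBIC));print(p,env.get_ee_pos())
E
```

```text
[0.516 0.313 0.133] [-0.69  0.28  0.12  1.69 -0.03  1.18 -2.09]
[0.516 0.313 0.013] [ 0.18  0.63 -0.98  1.76  0.59  1.08 -2.54]
[0.494 0.022 0.207] None
[0.494 0.022 0.143] None
[0.525 0.016 0.143] [ 0.24 -0.28 -0.46  2.36  0.29  0.48 -2.23]
[0.545 0.011 0.104] [ 1.03  0.04 -1.17  2.09  0.21  0.75 -2.04]
[0.554 0.009 0.06 ] [ 0.64  0.37 -0.83  1.85  0.31  1.05 -2.08]
[0.554 0.009 0.156] [ 0.7   0.26 -0.87  1.75  0.21  1.22 -2.01]
```

```bash
cat >> plan.py <<'E'
from scipy.spatial.transform import Rotation as Ro
def pose(k,th,yaw,A=None,flip=None,up=.002):
    """TCP pose holding the knob (centre k, plate tilt th); tool pitched A less than the plate; flip=half turn"""
    A=ALPHA if A is None else A;flip=FLIP if flip is None else flip
    R=Ro.from_euler("xyz",[np.pi,-(th-A),yaw])*Ro.from_euler("z",np.pi*flip)
    kk=np.array(k)+Ro.from_euler("xyz",[0,-th,yaw]).apply([0,0,up])
    return list(kk+R.apply([0,0,G])),list(R.as_euler("xyz"))
ALPHA=np.radians(25);FLIP=1
STEPS=[(-.046,.08,T),(-.046,.016,T),(-.015,.016,T),(-.015,.01,T/2),(-.015,.0045,0)]
E
python3 - <<'E'
from plan import *
for f in(0,1):
  for a in(15,20,25,30,36):
    W=[pose(knob+[0,0,.12],0,kyaw,np.radians(a),f),pose(knob,0,kyaw,np.radians(a),f)]+[pose(sk(x,z,t),t,syaw,np.radians(a),f) for x,z,t in STEPS]
    Q=[env.ik(*w) for w in W]
    print(f,a,[q is not None for q in Q], [np.round(q,1).tolist() for q in Q if q is not None][1::5])
E
```

```text
0 15 [True, True, True, True, True, True, True] [[0.1, 0.8, -1.0, 1.5, 0.5, 1.3, -2.4], [0.5, 0.5, -0.7, 1.6, 0.3, 1.3, -2.0]]
0 20 [True, True, True, True, True, True, True] [[0.1, 0.8, -0.9, 1.5, 0.4, 1.4, -2.4], [0.5, 0.6, -0.7, 1.6, 0.2, 1.4, -2.0]]
0 25 [True, True, True, True, True, True, True] [[0.1, 0.9, -0.9, 1.4, 0.4, 1.5, -2.3], [0.5, 0.7, -0.7, 1.5, 0.2, 1.5, -2.0]]
0 30 [True, True, True, True, True, True, True] [[0.1, 0.9, -0.9, 1.3, 0.3, 1.6, -2.3], [0.4, 0.7, -0.6, 1.4, 0.2, 1.6, -2.0]]
0 36 [True, True, True, True, True, True, True] [[0.0, 1.0, -0.9, 1.2, 0.3, 1.7, -2.3], [0.4, 0.8, -0.6, 1.3, 0.2, 1.7, -2.0]]
1 15 [True, True, True, True, True, True, True] [[0.1, 0.8, -0.9, 1.5, 0.4, 1.3, 0.8], [0.6, 0.6, -0.9, 1.6, 0.4, 1.4, 1.0]]
1 20 [True, True, True, True, True, True, True] [[0.1, 0.8, -0.9, 1.5, 0.4, 1.4, 0.8], [0.6, 0.7, -0.8, 1.6, 0.3, 1.5, 1.1]]
1 25 [True, True, True, True, True, True, True] [[0.1, 0.9, -0.9, 1.4, 0.4, 1.5, 0.8], [0.5, 0.7, -0.8, 1.5, 0.3, 1.5, 1.1]]
1 30 [True, True, True, True, True, True, True] [[0.1, 1.0, -0.9, 1.3, 0.4, 1.6, 0.8], [0.5, 0.8, -0.8, 1.4, 0.3, 1.6, 1.1]]
1 36 [True, True, True, True, True, True, True] [[0.1, 1.1, -1.0, 1.2, 0.4, 1.7, 0.7], [0.5, 0.8, -0.8, 1.3, 0.3, 1.7, 1.1]]
```

```bash
python3 - <<'E'
from plan import *
W=[pose(knob+[0,0,.11],0,kyaw),pose(knob+[0,0,.002],0,kyaw)]
env.move_gripper(.06,40)
env.move_to(*W[0]);print(env.get_time_s(),np.round(env.get_joint_pos(),2),np.round(W[0][0]-np.array(env.get_ee_pos()),4))
hit=env.move_straight(W[1][0],.12,f_stop=8)
print(hit,env.get_ee_pos(),W[1][0],env.get_force(),env.get_time_s())
s=env.get_image("side");cv2.imwrite("pics/side1.png",s)
p=proj("side",[knob])[0].astype(int);x0=max(p[0]-75,0);c=s[p[1]-55:p[1]+55,x0:x0+150]
cv2.imwrite("pics/crop2.png",cv2.resize(c,None,fx=5,fy=5,interpolation=cv2.INTER_CUBIC));print(p)
E
```

```text
4.3583 [ 0.1   0.78 -0.95  1.33  0.32  1.65  0.79] [-0.0007  0.0009  0.0001]
False [0.50804154 0.31318333 0.01791492] [np.float64(0.5076033600317069), np.float64(0.3126839658317303), np.float64(0.017052044382414647)] [ 0.116794    1.03017432 -0.43179009] 5.4083
[142 265]
```

View pics/crop2.png

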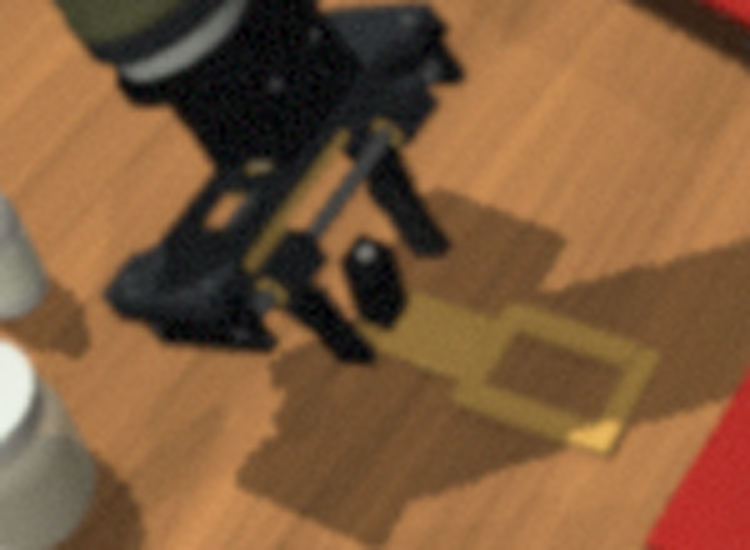

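The knob (about (145,264) in the full image) sits between the fingers. I'll grip it, lift, tip it over the stud, then look.

```bash
python3 - <<'E'
from plan import *
env.move_gripper(0,50);print("w",env.get_gripper_width(),env.get_finger_force())
W=pose(knob+[0,0,.16],0,kyaw);env.move_straight(W[0],.15)
print("F",env.get_force())
W=pose(sk(-.046,.08,T),T,syaw);env.move_to(*W);env.dwell(.2)
print(np.round(env.get_joint_pos(),2),env.get_time_s(),env.get_gripper_width(),np.subtract(env.get_ee_pos(),W[0]))
a=env.get_image("side");cv2.imwrite("pics/side2.png",a);b=env.get_image("top");cv2.imwrite("pics/top2.png",b)
o=np.hstack([cv2.resize(a[90:240,130:290],None,fx=2.4,fy=2.4),cv2.resize(b[90:240,180:340],None,fx=2.4,fy=2.4)])
cv2.imwrite("pics/c3.png",o)
E
```

```text
w 0.019774994413721547 50.00016367994249
F [-0.29272223 -0.35652335 -1.84802297]
[ 1.08 -0.27 -1.05  1.98 -0.22  1.11  1.46] 8.7583 0.019972001879092163 [0.0006823  0.00172411 0.00036415]
```

View pics/c3.png

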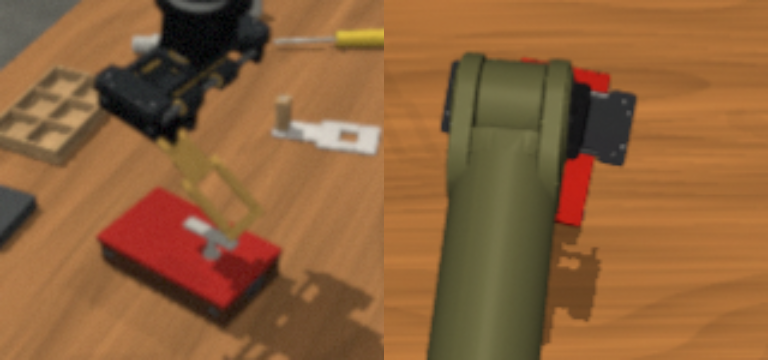

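The side view shows the plate tipped with its knob end up in the gripper, and its low end hovering above the bar (about (218,186) full image). Next I compare the eye's predicted outline with what the camera sees.

```bash
python3 - <<'E'
from plan import *
a=cv2.imread("pics/side2.png")
xl,zl=-.046,.08;R=Ro.from_euler("xyz",[0,-T,syaw])
e=sk(xl,zl,T)-R.apply([.095,0,.0275])
inn=e+R.apply([[-.03,-.018,0],[-.03,.018,0],[.03,.018,0],[.03,-.018,0]])
out=e+R.apply([[-.042,-.03,0],[-.042,.03,0],[.042,.03,0],[.042,-.03,0]])
hd=stud+Ro.from_euler("z",syaw).apply([[-.035,-.008,.036],[-.035,.008,.036],[.035,.008,.036],[.035,-.008,.036]])
x0,y0,f=180,130,7
o=cv2.resize(a[y0:y0+80,x0:x0+75],None,fx=f,fy=f,interpolation=cv2.INTER_CUBIC)
for P,c in((inn,(255,0,0)),(out,(0,255,0)),(hd,(255,0,255))):
    q=((proj("side",P)-[x0,y0]+.5)*f).astype(int);cv2.polylines(o,[q],True,c,1)
cv2.imwrite("pics/c4.png",o)
for s in STEPS[1:]+[(-.015,.03,0)]:
    q=env.ik(*pose(sk(*s),s[2],syaw));print(None if q is None else np.round(q,2))
E
```

```text
[ 1.13 -0.18 -1.17  2.07 -0.14  0.96  1.39]
[ 1.2  -0.01 -1.3   2.01  0.06  0.96  1.23]
[ 0.8   0.48 -1.06  1.74  0.38  1.29  1.  ]
[ 0.63  0.78 -0.95  1.49  0.41  1.58  0.99]
[ 0.64  0.76 -0.98  1.47  0.4   1.62  0.99]
```

View pics/c4.png

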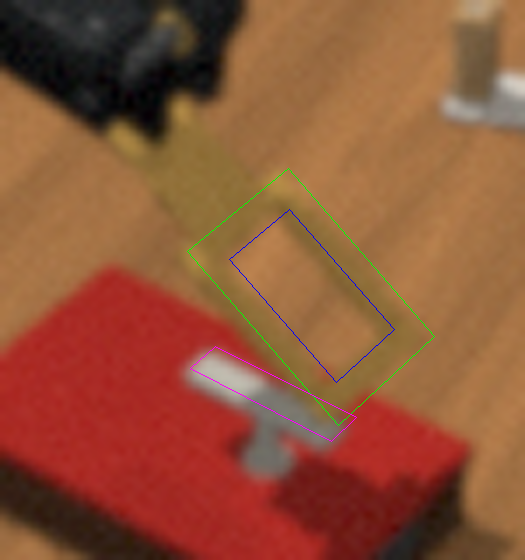

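The predicted eye fits the seen plate to about a pixel. The bar lies about 1 px towards +y from my estimate, so I shift the stud 2.5 mm in y and insert.

```bash
sed -i 's/.4467,.0320,.045/.4467,.0345,.045/' plan.py; python3 - <<'E'
from plan import *
def go(xl,zl,th,v=.08):
    p,o=pose(sk(xl,zl,th),th,syaw);h=env.move_straight(p,v,frame=o,f_stop=10)
    print(round(xl,3),h,np.round(np.subtract(env.get_ee_pos(),p),4),np.round(env.get_force(),1),round(env.get_time_s(),2));return h
ok=not go(-.046,.08,T) and not go(-.046,.016,T) and not go(-.015,.016,T,.06)
a=env.get_image("side");cv2.imwrite("pics/side3.png",a)
cv2.imwrite("pics/c5.png",cv2.resize(a[130:230,160:260],None,fx=5.5,fy=5.5,interpolation=cv2.INTER_CUBIC))
E
```

```text
-0.046 False [0.0001 0.0005 0.    ] [-0.6 -0.6 -2.1] 9.11
-0.046 False [ 0.0005 -0.      0.0005] [ 0.5  0.5 -2.3] 10.06
-0.015 False [-0.0002  0.0002 -0.    ] [ 0.5 -0.1 -2.7] 10.72
```

View pics/c5.png

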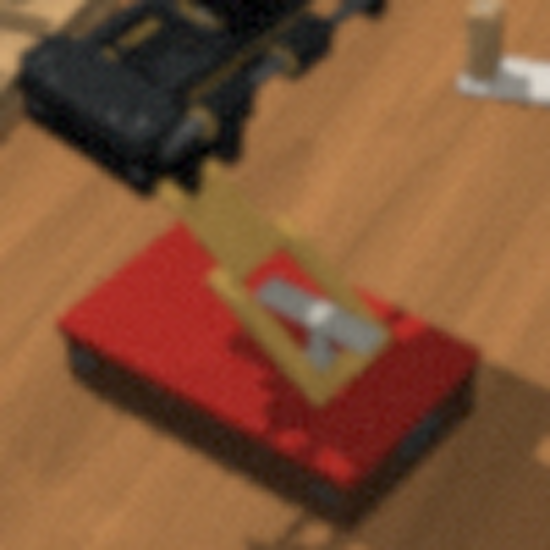

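The whole bar (about (218,187) full image) shows through the eye, with the plate's low end under its near end and no contact force. Now I lower the knob end.

```bash
python3 - <<'E'
from plan import *
def go(xl,zl,th,v=.06,f=10):
    p,o=pose(sk(xl,zl,th),th,syaw);h=env.move_straight(p,v,frame=o,f_stop=f)
    print(round(th,2),h,np.round(np.subtract(env.get_ee_pos(),p),4),np.round(env.get_force(),1),round(env.get_time_s(),2));return h
ok=True
for k in(.8,.6,.4,.2,0):
    if go(-.015,.0045+.0115*k,T*k): ok=False;break
if ok: go(-.015,-.003,0,.02,4)
a=env.get_image("side");cv2.imwrite("pics/side4.png",a)
cv2.imwrite("pics/c6.png",cv2.resize(a[130:230,160:260],None,fx=5.5,fy=5.5,interpolation=cv2.INTER_CUBIC))
E
```

```text
0.5 False [-0.0004  0.0009 -0.0001] [-0.  -0.2 -1.8] 11.28
0.38 False [-0.0004  0.0007  0.0005] [-0.4  0.4 -1.7] 11.72
0.25 False [-0.0004  0.0007  0.0006] [-0.3 -0.5 -1.5] 12.15
0.13 False [-0.0003  0.0007  0.0006] [-0.2  0.6 -1.5] 12.58
0.0 True [ 0.0003 -0.0004 -0.    ] [0.5 0.3 4.5] 12.94
```

View pics/c6.png

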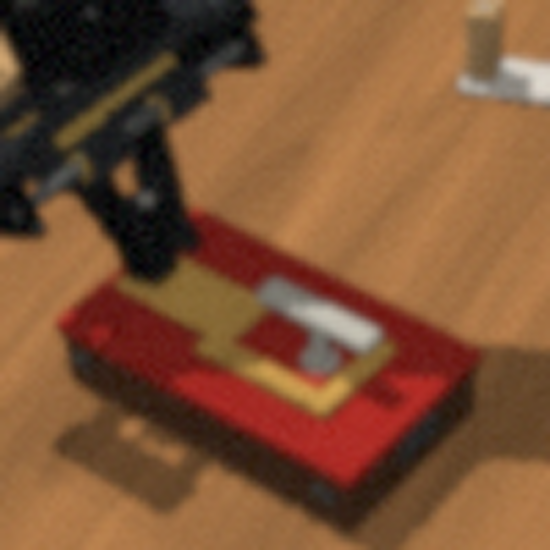

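The plate lies around the post below the bar and touched the lid at the end of the lowering. I release, back off along the fingers, and check.

```bash
python3 - <<'E'
from plan import *
env.move_gripper(.05);env.dwell(.2)
p=np.array(env.get_ee_pos());R=Ro.from_euler("xyz",env.get_orientation())
env.move_straight(list(p-R.apply([0,0,.11])),.12)
try: env.move_straight(list(np.array(env.get_ee_pos())+[.12,.05,.08]),.2)
except env.IKError: print("ik")
env.dwell(.3);print(env.get_time_s(),env.get_force(),env.get_gripper_width())
a=env.get_image("side");cv2.imwrite("pics/side5.png",a)
Rz=Ro.from_euler("z",syaw)
o=cv2.resize(a[140:230,160:260],None,fx=6,fy=6,interpolation=cv2.INTER_CUBIC)
e=stud+Rz.apply([.015,0,.005])
P=e+Rz.apply([[-.042,-.03,0],[-.042,.03,0],[.042,.03,0],[.042,-.03,0]])
cv2.polylines(o,[((proj("side",P)-[160,140]+.5)*6).astype(int)],True,(0,255,0),1)
cv2.imwrite("pics/c7.png",o)
E
```

```text
17.6 [-0.06036452  0.57687656 -0.15475523] 0.050190186691323045
```

View pics/c7.png

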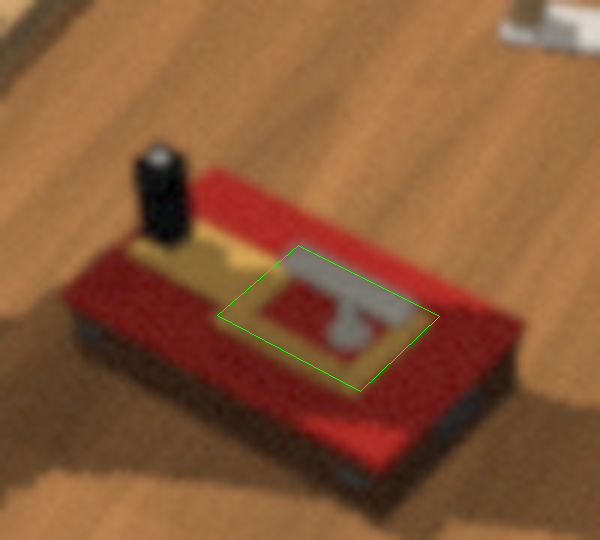

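The plate lies flat and free at its predicted outline (eye centre about (215,192) full image). The post is inside the eye, the bar is above the plate, and the gripper is clear.

```bash
python3 -c "
from cell import env
print(env.job_done())"
```

```text
the job is handed in; nothing more can be done
None
```

The job is handed in: the last picture showed the brass plate flat on the red lid with the stud's post inside its eye and the gripper clear, finished at about 18 s; no verdict came back.

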